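# Slide the wooden blank onto the tank neck and cam it down

### The job

Close the open neck of the green tank cover: slide the round wooden blank off its timber block onto the narrow raised neck, without lifting it or letting it tip or fall, until it lies flat and centred on the neck to within a centimetre. Then swing the two yellow cam arms down one after the other, in either order, until the pads of both bear on the blank. Leave the two red insulators and the tin standing where they are.

Things in the scene. Friction and masses are not known exactly. Their poses are not given: they have to be found in the camera images.
- disc_center (a point): Round plywood blank, diameter 114 mm, 22 mm thick, about 170 g, loose, lying flat on disc_block; this point is its centre, half-way up. Too wide to grasp; to be pushed by its edge.
- neck_rim (a point): Top centre of the raised steel neck of the green tank cover (fixed; rim 72 mm in diameter, 90 mm above the table). Axes of the cover: z up, x from the near arm to the far arm; the timber blocks lie on its +y and -y sides, their edges 70 to 80 mm from the neck's axis, so the centred blank clears them. The blank on the neck has its centre 11 mm above this point.
- disc_block_top (a point): Centre of the top of the fixed timber block on which the blank starts: 230 mm along x, 180 mm along y, top 92 mm above the table, 2 mm above the neck rim; it may lie on the +y or the -y side of the neck, axes those of the cover to within a few hundredths of a radian.
- tin_block_top (a point): Centre of the top of the like timber block on the opposite side of the neck, carrying the tin.
- near_arm_pivot (a point): Hinge axis (along the cover's y) of the near yellow cam arm, 77 mm from the neck's axis on its -x side, 32 mm above the rim. Its fixed bracket is 30 mm wide along y and rises 39 mm above the rim; the two brackets' inner faces leave a lane 142 mm wide along y, through which the blank must pass.
- far_arm_pivot (a point): The same for the far arm, on the +x side of the neck.
- near_arm_tip (a point): End of the near cam arm, 54 mm from its pivot, on the middle line of a flat bar 8 mm thick and 16 mm wide. A rubber pad of 12 mm diameter, 48 mm from the pivot, stands 6 mm out of the bar's side that faces the neck.
- far_arm_tip (a point): End of the far cam arm, built the same.
- near_arm (a joint): Near arm angle, rad: 0 = standing upright, negative = leaning away from the neck, growing as it swings inward over the neck; about 1.57 = level with its pad on the blank (beyond 1.64 there is nothing under the pad; stop at 1.75). A friction hinge, 0.1 N m (about 2 N at the tip): it stays where it is left.
- far_arm (a joint): Far arm angle, the same sense: 0 upright, about 1.57 down on the blank.
- insulator_a_center (a point): Red insulator, 30 mm diameter, 52 mm tall, standing loose near a corner of disc_block; this point is its centre, half-way up. Leave it.
- insulator_b_center (a point): Second red insulator, the same, near the diagonally opposite corner of disc_block. Leave it.
- tin_center (a point): Steel tin, 60 mm diameter, 65 mm tall, standing loose on tin_block; this point is its centre, half-way up. Leave it.
Mind the look-alikes: they are no part of the job. What is shaped like the part that bears insulator_b_center but purple or white is not meant.

How it is judged:
By the outcome, as a careful person would: the job done as asked, in the order asked, and still so for the second after the job is handed in, with the robot touching nothing.
It also fails if it takes over 69 s, if anything falls off the work surface, if the arm or the gripper's body presses on something with over 40 N, if the wrist force passes 120 N, or if a joint passes its speed limit or range.

### The arm

A 7-joint arm with a two-finger parallel gripper is mounted at the origin on the work surface. World frame = base frame: x ahead of the robot, y to its left, z up, the work surface at z = 0. Lengths are in m, angles in rad, forces in N, time in s.
With the tool pointing down it reaches from about 0.4 to 0.85 m from the base axis. Payload 10.4 kg.
Tool frame: the origin (TCP) lies between the finger pads; the fingertips stand 11 mm ahead of it and the grasp point (between the pads) lies 8 mm behind it (tip_reach is the distance from the TCP to the fingertips, in m); z points along the fingers, y is the line along which they close (so a half turn about z gives the same grasp; the last joint's range is limited). The gripper opens to 85 mm and grips with 20 to 120 N. Pads are 22 mm wide; open, the fingers measure 114 mm over their backs; the gripper's body (76 mm by 85 mm) begins 54 mm behind the grasp point. The pads swing forward as they close: fully open they stand 13 mm farther back than shut.
Start: joints at [1.243, 0.332, -0.065, 1.46, 0.022, 1.35, -0.088], TCP at [0.188, -0.596, 0.242] pointing down, gripper open.
Joint ranges: [-2.6, 2.6], [-0.5, 2.12], [-1.47, 1.34], [0.16, 2.42], [-1.27, 4.41], [0.06, 2.06], [-2.6, 2.6]. Speed limits (rad/s): [2.22, 2.22, 2.79, 2.79, 3.14, 3.14, 3.14].

### API

Orientations are given as a unit quaternion [x, y, z, w].
In Python, from workcell import * gives the robot as it stands.
- The arm moves only by the shell command python3 -m inch 'ROWS' [OPENING] [FORCE]. ROWS is JSON, a list of rows, each an object with "slide": the shift along the world's x, y, z in m, a list of three; "yaw": the turn about the world's z in rad. A call has 1 to 20 rows; each row is the pose to reach, as a shift and turn from the pose commanded when the call began; what a row does not reach only later rows make up. A row lasts 1/12 s, in which the tool goes at most 41.7 mm and 7.16 degrees, less where a joint would pass 70% of its speed; a pose out of reach is approached as far as the arm can. A call with a gripper value outside its range is refused whole. OPENING is the closure in counts, from 0 (fully open) to 255 (shut), set as the call begins (- or left out, the last holds). The fingers move at their own pace and stop on an object; FORCE is the grip in N (left out, the last holds). Time passes only in rows, so rows that repeat a pose let the fingers close. It gives the time, the measured TCP pose, the force, the opening and the grip force at its end, in the units of the state.
- get_obs(): the state, without advancing time (a new reading comes with each control period).
- camera(name): name is "scene" or "side" or "wrist"; returns a dict with "frame" (480x640x3 uint8, red, green, blue), "fx", "fy", "cx", "cy" (pixels), "extrinsics" (4x4, takes a point from world to camera coordinates). Camera axes: x right, y down, z forward; pixel columns grow to the right and rows downward; lengths in m; the calibration is good to about 2 mm. A picture is of the moment at which its call begins. There is no depth.
- hand_in(): hands the job in; it is judged then, once.
The state is a dict: "clock": time; "joint_pos": joint angles; "joint_velocities": joint speeds; "tau": joint torques, N m; "position": TCP position; "ee_rot": TCP orientation; "ft_force": force on the tool from outside, world axes, zero at the start; "torque": the same for the moment, N m; "grip_width": opening from 0.0 (shut) to 1.0 (fully open); "grasp_force": force on a finger pad.
Only numpy, scipy, OpenCV 4.12 (cv2) and the standard library are available. Lean on these libraries where they do the work, as an engineer would, in place of code of your own. Each camera call takes 0.05 s, during which the arm holds its last target. There are 200 camera calls.

## Working session

There is one attempt and no reset: what is moved stays moved. The work goes in short steps, Python scripts to look and compute and a shell command to move; the robot and the scene stay as the last step left them, time stands still between calls to the robot, and variables do not carry over. Pictures are saved under pics/ and viewed, at most 10 in all, crops included, and the job is handed in when it is done.

```bash
mkdir -p pics; python3 - <<'E'
from workcell import *
import cv2,json,numpy as np
o=get_obs();print({k:np.round(o[k],3).tolist() for k in o})
ims={}
for n in("scene","side","wrist"):
    c=camera(n);cv2.imwrite(f"pics/{n}0.png",c["frame"][:,:,::-1])
    json.dump({k:np.array(c[k]).tolist() for k in c if k!="frame"},open(f"{n}0.json","w"))
    print(n,c["fx"],c["cx"],c["cy"],np.round(c["extrinsics"],3).tolist())
E
```

```text
{'clock': 0.0, 'joint_pos': [1.243, 0.333, -0.065, 1.461, 0.022, 1.35, -0.089], 'joint_velocities': [0.001, 0.0, 0.0, 0.002, 0.001, 0.0, 0.001], 'tau': [-0.001, -62.546, 0.049, -39.16, 0.016, 0.01, 0.0], 'position': [0.187, -0.596, 0.242], 'ee_rot': [0.988, 0.152, -0.0, -0.001], 'ft_force': [0.409, 0.082, -0.163], 'torque': [0.021, -0.047, 0.001], 'grasp_force': 0.0, 'grip_width': 0.997}
scene 610.9013956623756 325.7960104343562 250.1901734197936 [[0.331, 0.944, -0.006, -0.102], [0.488, -0.176, -0.855, -0.165], [-0.808, 0.28, -0.518, 1.656], [0.0, 0.0, 0.0, 1.0]]
side 556.3439336468568 319.9907199735251 237.1509407871087 [[0.895, -0.446, 0.013, -0.554], [-0.324, -0.669, -0.669, 0.195], [0.308, 0.594, -0.743, 0.937], [0.0, 0.0, 0.0, 1.0]]
wrist 354.76303738311526 317.33364346553134 247.35324988491706 [[0.3, -0.954, -0.002, -0.624], [-0.918, -0.29, 0.271, -0.036], [-0.259, -0.08, -0.963, 0.38], [0.0, 0.0, 0.0, 1.0]]
```

View pics/scene0.png

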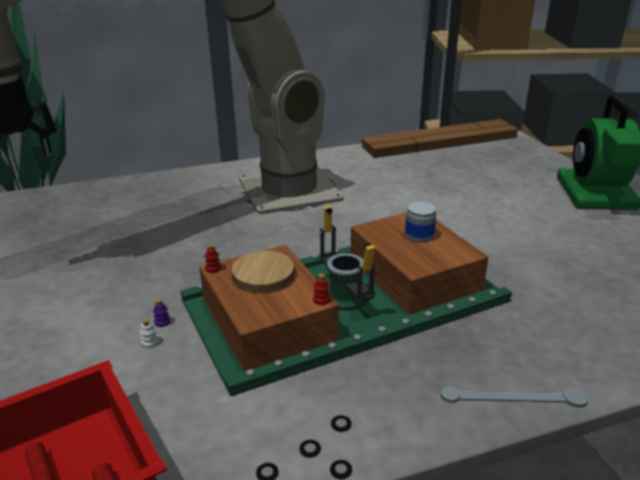

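View pics/side0.png

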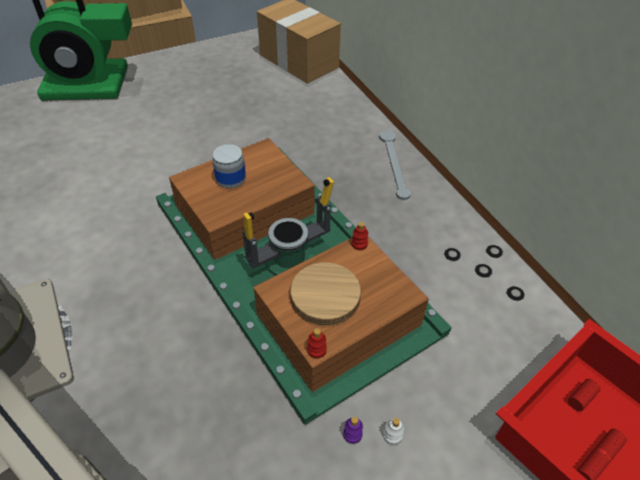

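Disc: scene (264,268), side (325,290). Neck: scene (345,264), side (288,233). Red insulators (standing on disc block corners): scene (212,260), (321,290); side (317,343), (360,236). The purple and white ones on the table near scene (160,313) and (148,333) are look-alikes. The tin is at scene (420,220), side (228,165). Next I measure and enlarge.

```bash
cat > h.py <<'E'
import json,cv2,numpy as np
def cal(n):
    c=json.load(open(n+".json"));return c,np.array(c["extrinsics"])
def onz(n,uv,z):
    c,E=cal(n);R,t=E[:3,:3],E[:3,3];o=-R.T@t
    d=R.T@np.array([(uv[0]-c["cx"])/c["fx"],(uv[1]-c["cy"])/c["fy"],1]);return o+d*(z-o[2])/d[2]
def proj(n,P):
    c,E=cal(n);q=np.atleast_2d(P)@E[:3,:3].T+E[:3,3];return np.c_[c["fx"]*q[:,0]/q[:,2]+c["cx"],c["fy"]*q[:,1]/q[:,2]+c["cy"]]
def tri(a,ua,b,ub):
    A=[]
    for n,u in((a,ua),(b,ub)):
        c,E=cal(n);P=np.array([[c["fx"],0,c["cx"]],[0,c["fy"],c["cy"]],[0,0,1]])@E[:3];A.append(P)
    X=cv2.triangulatePoints(A[0],A[1],np.array(ua,float).reshape(2,1),np.array(ub,float).reshape(2,1));return (X[:3]/X[3]).ravel()
E
python3 - <<'E'
from h import *
S,D="scene0","side0"
for nm,a,b,z in(("disc",(264,268),(325,290),.114),("neck",(345,264),(288,233),.09),("near tip",(328,207),(248,213),0),("far tip",(370,246),(328,180),0),("insA top",(211,248),(317,331),.144),("insB top",(321,276),(361,225),.144),("tin top",(421,208),(228,153),.157)):
    print(nm,np.round([tri(S,a,D,b),onz(S,a,z),onz(D,b,z)],4).tolist())
s=cv2.imread("pics/scene0.png")[190:370,190:400];d=cv2.imread("pics/side0.png")[140:390,170:435]
r=lambda i,h:cv2.resize(i,None,fx=h/i.shape[0],fy=h/i.shape[0],interpolation=cv2.INTER_CUBIC)
cv2.imwrite("pics/crop0.png",np.hstack([r(s,360),r(d,360)]))
print(s.shape,d.shape)
E
```

```text
disc [[0.5266, -0.1975, 0.1087], [0.533, -0.1974, 0.114], [0.5246, -0.2036, 0.114]]
neck [[0.5319, -0.04, 0.0869], [0.5352, -0.0404, 0.09], [0.5307, -0.0445, 0.09]]
near tip [[0.4594, -0.0478, 0.1765], [0.1349, 0.0667, 0.0], [0.5102, 0.1198, -0.0]]
far tip [[0.6178, -0.0274, 0.1725], [0.3514, 0.092, 0.0], [0.7079, 0.1385, 0.0]]
insA top [[0.4718, -0.2807, 0.1388], [0.4805, -0.2817, 0.144], [0.4704, -0.2838, 0.144]]
insB top [[0.6331, -0.123, 0.1412], [0.6357, -0.1228, 0.144], [0.6313, -0.1275, 0.144]]
tin top [[0.4901, 0.1376, 0.156], [0.4906, 0.1378, 0.157], [0.4896, 0.1348, 0.157]]
(180, 210, 3) (250, 265, 3)
```

View pics/crop0.png

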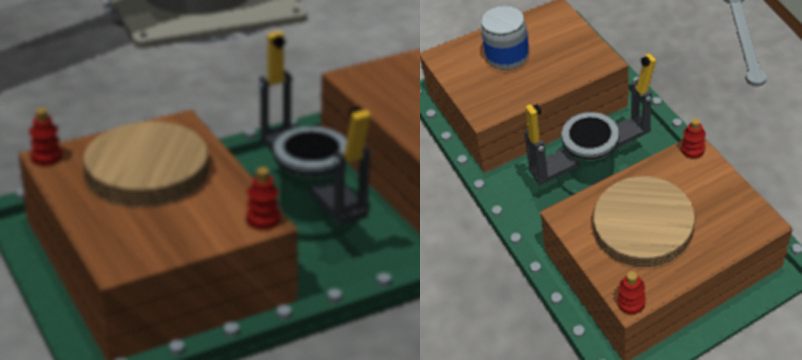

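The crop confirms it: red insulators stand on the disc-block corners (scene and side), with the light round blank between them and the neck beyond. Both arms are nearly upright. Plan: push with two half-open fingers, tool y across the lane, so the disc centres itself. First I go behind the disc and look with the wrist camera.

```bash
python3 -m inch '[{"slide":[0.03,0.03,0.02],"yaw":0.1},{"slide":[0.06,0.05,0.03],"yaw":0.2},{"slide":[0.09,0.08,0.03],"yaw":0.3},{"slide":[0.12,0.10,0.03],"yaw":0.4},{"slide":[0.15,0.13,0.03],"yaw":0.5},{"slide":[0.18,0.15,0.03],"yaw":0.6},{"slide":[0.21,0.18,0.03],"yaw":0.7},{"slide":[0.24,0.20,0.03],"yaw":0.8},{"slide":[0.27,0.22,0.03],"yaw":0.9},{"slide":[0.30,0.24,0.03],"yaw":1.0},{"slide":[0.32,0.26,0.03],"yaw":1.1},{"slide":[0.34,0.27,0.03],"yaw":1.2},{"slide":[0.34,0.28,0.03],"yaw":1.26},{"slide":[0.34,0.28,0.03],"yaw":1.26},{"slide":[0.34,0.28,0.03],"yaw":1.26},{"slide":[0.34,0.28,0.03],"yaw":1.26}]' 135 30
python3 - <<'E'
from workcell import *
import cv2,json,numpy as np
c=camera("wrist");cv2.imwrite("pics/wrist1.png",c["frame"][:,:,::-1])
json.dump({k:np.array(c[k]).tolist() for k in c if k!="frame"},open("wrist1.json","w"))
E
```

```text
clock: 1.48
position: [0.5268, -0.3175, 0.2722]
ee_rot: [0.711, 0.704, -0.0, 0.0]
ft_force: [-0.8, -0.6, 0.3]
grip_width: 0.47
grasp_force: 0.0
```

View pics/wrist1.png

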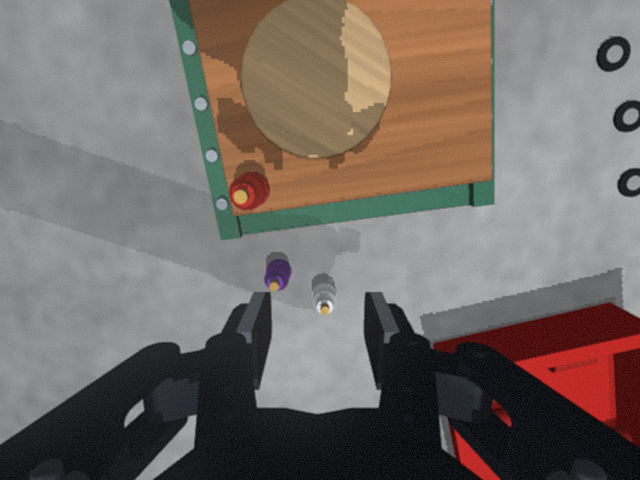

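The wrist view has +y up. Disc is at about (317,80), insulator A at (247,190), look-alikes on the table near (278,272) and (323,295). I shift forward to see disc and neck together.

```bash
python3 -m inch '[{"slide":[0,0.03,0.02]},{"slide":[0,0.06,0.04]},{"slide":[0,0.09,0.06]},{"slide":[0,0.12,0.06]},{"slide":[0,0.14,0.06]},{"slide":[0,0.14,0.06]},{"slide":[0,0.14,0.06]}]'
python3 - <<'E'
from workcell import *
import cv2,json,numpy as np
c=camera("wrist");cv2.imwrite("pics/wrist2.png",c["frame"][:,:,::-1])
json.dump({k:np.array(c[k]).tolist() for k in c if k!="frame"},open("wrist2.json","w"))
from h import *
for P in((.527,-.2,.114),(.532,-.042,.09)):print(proj("wrist2",P))
E
```

```text
[[316.41414614  80.08974156]]
[[ 321.32316979 -160.84358815]]invalid input
```

View pics/wrist2.png

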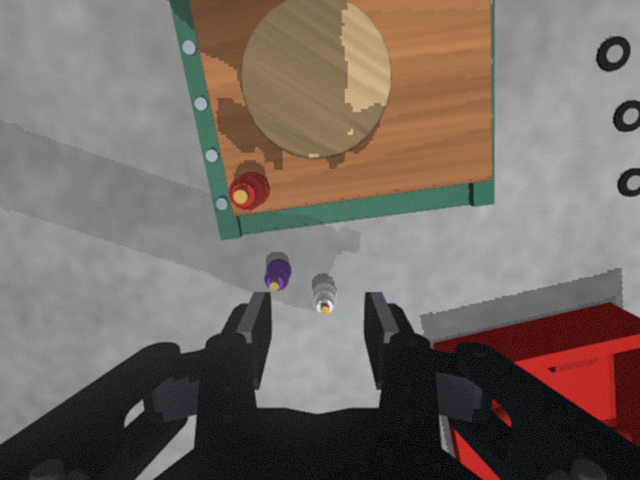

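The rows need yaw, so that call was refused and the picture is unchanged. The disc projects where expected, at (316,80). Retry.

```bash
python3 -m inch '[{"slide":[0,0.03,0.02],"yaw":0},{"slide":[0,0.06,0.04],"yaw":0},{"slide":[0,0.09,0.06],"yaw":0},{"slide":[0,0.12,0.06],"yaw":0},{"slide":[0,0.14,0.06],"yaw":0},{"slide":[0,0.14,0.06],"yaw":0},{"slide":[0,0.14,0.06],"yaw":0}]'
python3 - <<'E'
from workcell import *
import cv2,json,numpy as np
c=camera("wrist");cv2.imwrite("pics/wrist3.png",c["frame"][:,:,::-1])
json.dump({k:np.array(c[k]).tolist() for k in c if k!="frame"},open("wrist3.json","w"))
from h import *
for P in((.527,-.2,.114),(.532,-.042,.09)):print(proj("wrist3",P))
E
```

```text
clock: 2.17
position: [0.5274, -0.176, 0.3328]
ee_rot: [0.709, 0.705, -0.0, 0.001]
ft_force: [-0.5, -1.4, -0.0]
grip_width: 0.468
grasp_force: 0.0
[[317.01668677 241.52408732]]
[[321.20274714  77.5096489 ]]
```

View pics/wrist3.png

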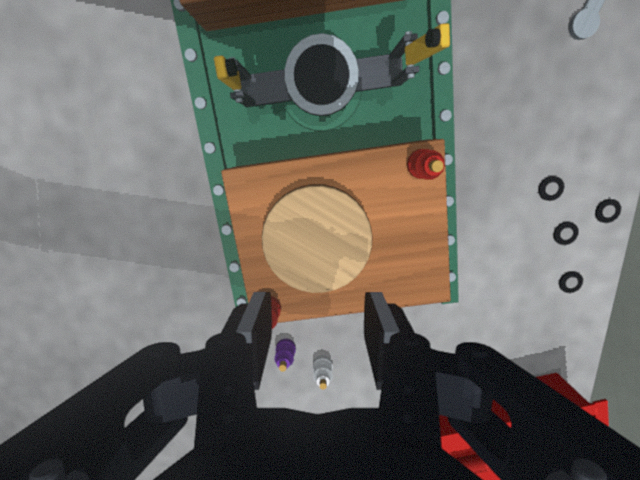

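Neck rim ellipse is centred at about (322,75), disc top at (317,238.5). The block edge runs (223,169)–(445,142), insulator B is at (432,163), and A is hidden at (270,312).

```bash
python3 - <<'E'
from h import *
W="wrist3"
for nm,u,z in(("neck",(322,75),.09),("disc",(317,238.5),.114),("blkNL",(223,169),.092),("blkNR",(445,142),.092),("blkSR",(451,302),.092),("tinblk",(200,25),.092),("nearbr",(240,92),.115),("farbr",(402,66),.115),("neckL",(285,75),.09),("neckR",(359,75),.09),("discL",(262,238),.114),("discR",(371,238),.114)):
    print(nm,np.round(onz(W,u,z),4))
E
```

```text
neck [ 0.5328 -0.0398  0.09  ]
disc [ 0.527  -0.1968  0.114 ]
blkNL [ 0.4306 -0.128   0.092 ]
blkNR [ 0.6568 -0.1027  0.092 ]
blkSR [ 0.6797 -0.2782  0.092 ]
tinblk [0.4194 0.003  0.092 ]
nearbr [ 0.4575 -0.058   0.115 ]
farbr [ 0.6043 -0.0373  0.115 ]
neckL [ 0.497  -0.0396  0.09  ]
neckR [ 0.5686 -0.04    0.09  ]
discL [ 0.4708 -0.1959  0.114 ]
discR [ 0.5822 -0.1966  0.114 ]
```

Sizes check: neck 72 mm, disc about 112 mm, block about 227 mm, cover yaw about 0.12. Disc is at (0.527,-0.197), neck at (0.5325,-0.040). I narrow the fingers to about 28 mm to clear insulator A and descend behind the disc.

```bash
python3 -m inch '[{"slide":[0,-0.03,0],"yaw":0},{"slide":[0,-0.06,0],"yaw":0},{"slide":[0,-0.09,0],"yaw":0},{"slide":[0,-0.099,-0.02],"yaw":0},{"slide":[0,-0.099,-0.05],"yaw":0},{"slide":[0,-0.099,-0.08],"yaw":0},{"slide":[0,-0.099,-0.10],"yaw":0},{"slide":[0,-0.099,-0.12],"yaw":0},{"slide":[0,-0.099,-0.14],"yaw":0},{"slide":[0,-0.099,-0.155],"yaw":0},{"slide":[0,-0.099,-0.17],"yaw":0},{"slide":[0,-0.099,-0.18],"yaw":0},{"slide":[0,-0.099,-0.19],"yaw":0},{"slide":[0,-0.099,-0.20],"yaw":0},{"slide":[0,-0.099,-0.21],"yaw":0},{"slide":[0,-0.099,-0.218],"yaw":0},{"slide":[0,-0.099,-0.224],"yaw":0},{"slide":[0,-0.099,-0.226],"yaw":0},{"slide":[0,-0.099,-0.226],"yaw":0}]' 171
python3 - <<'E'
from workcell import *
import cv2,json,numpy as np
out=[]
for n in("wrist","side"):
    c=camera(n);f=c["frame"][:,:,::-1]
    json.dump({k:np.array(c[k]).tolist() for k in c if k!="frame"},open(n+"4.json","w"))
    out.append(f[120:440,120:520] if n=="wrist" else cv2.resize(f[200:400,220:470],(400,320)))
cv2.imwrite("pics/p4.png",np.hstack(out))
E
```

```text
clock: 3.8
position: [0.5275, -0.2751, 0.1059]
ee_rot: [0.709, 0.705, -0.0, -0.0]
ft_force: [0.1, 0.2, 0.9]
grip_width: 0.327
grasp_force: 0.0
```

View pics/p4.png

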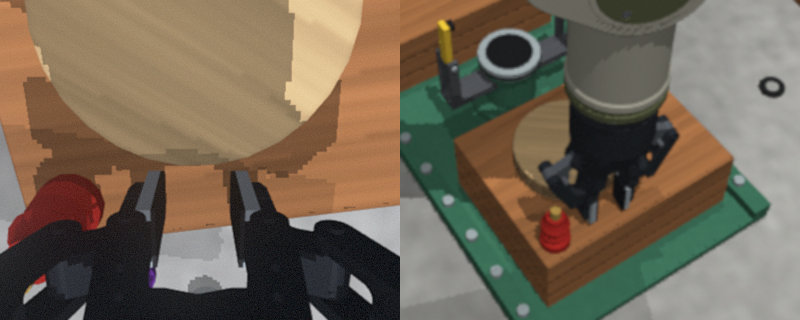

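Fingers stand symmetric behind the disc and insulator A is untouched at crop (60,215). Pushing about two thirds of the way.

```bash
python3 -m inch '[{"slide":[0,0.004,0],"yaw":0},{"slide":[0,0.008,0],"yaw":0},{"slide":[0,0.011,0],"yaw":0},{"slide":[0,0.014,0],"yaw":0},{"slide":[0,0.018,0],"yaw":0},{"slide":[0,0.023,0],"yaw":0},{"slide":[0.001,0.028,0],"yaw":0},{"slide":[0.001,0.033,0],"yaw":0},{"slide":[0.001,0.038,0],"yaw":0},{"slide":[0.001,0.043,0],"yaw":0},{"slide":[0.001,0.048,0],"yaw":0},{"slide":[0.002,0.053,0],"yaw":0},{"slide":[0.002,0.058,0],"yaw":0},{"slide":[0.002,0.063,0],"yaw":0},{"slide":[0.002,0.068,0],"yaw":0},{"slide":[0.002,0.073,0],"yaw":0},{"slide":[0.003,0.078,0],"yaw":0},{"slide":[0.003,0.083,0],"yaw":0},{"slide":[0.003,0.086,0],"yaw":0},{"slide":[0.003,0.086,0],"yaw":0}]'
python3 -m inch '[{"slide":[0,0.004,0],"yaw":0},{"slide":[0,0.008,0],"yaw":0},{"slide":[0,0.012,0],"yaw":0},{"slide":[0.001,0.016,0],"yaw":0},{"slide":[0.001,0.020,0],"yaw":0},{"slide":[0.001,0.024,0],"yaw":0},{"slide":[0.001,0.028,0],"yaw":0},{"slide":[0.001,0.032,0],"yaw":0},{"slide":[0.001,0.036,0],"yaw":0},{"slide":[0.001,0.040,0],"yaw":0},{"slide":[0.001,0.044,0],"yaw":0},{"slide":[0.001,0.048,0],"yaw":0},{"slide":[0.001,0.052,0],"yaw":0},{"slide":[0.001,0.052,0],"yaw":0}]'
python3 - <<'E'
from workcell import *
import cv2,json,numpy as np
out=[]
for n in("wrist","side"):
    c=camera(n);f=c["frame"][:,:,::-1]
    json.dump({k:np.array(c[k]).tolist() for k in c if k!="frame"},open(n+"5.json","w"))
    out.append(cv2.resize(f,(480,360)) if n=="wrist" else cv2.resize(f[170:350,230:390],(320,360)))
cv2.imwrite("pics/p5.png",np.hstack(out))
E
```

```text
clock: 5.57
position: [0.5306, -0.188, 0.1062]
ee_rot: [0.709, 0.705, 0.0, -0.0]
ft_force: [-1.2, 0.3, -0.1]
grip_width: 0.33
grasp_force: 0.0
clock: 6.73
position: [0.5316, -0.1359, 0.1063]
ee_rot: [0.709, 0.705, 0.0, -0.0]
ft_force: [-0.5, 0.0, 0.5]
grip_width: 0.33
grasp_force: 0.0
```

View pics/p5.png

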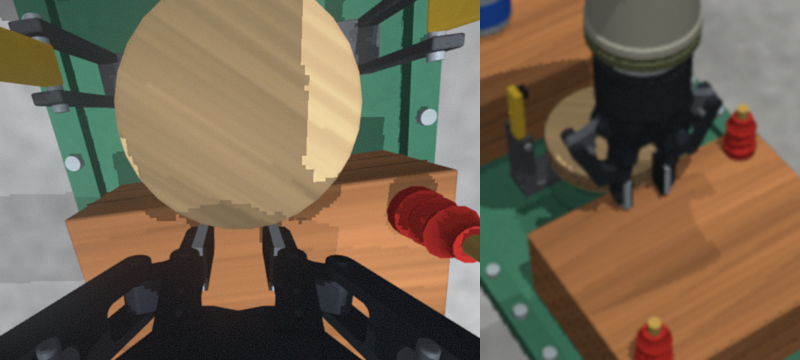

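The disc spans neck and block and is centred on the tool: wrist px x 153–483, bottom at about (318,304). Compute where it is.

```bash
python3 - <<'E'
from h import *
W="wrist5"
for u in((318,304),(153,139),(483,139)):print(np.round(onz(W,u,.114),4))
for cy in(-.066,-.07,-.074):
    t=np.linspace(0,2*np.pi,73);q=proj(W,np.c_[.5318+.057*np.cos(t),cy+.057*np.sin(t),0*t+.114]);print(cy,q[:,0].min(),q[:,0].max(),q[:,1].max())
E
```

```text
[ 0.5319 -0.1249  0.114 ]
[ 0.4765 -0.0641  0.114 ]
[ 0.5878 -0.0647  0.114 ]
-0.066 147.45460035667205 486.61966280408194 299.36161730973447
-0.07 149.05445202473902 485.150127318548 308.9552319063249
-0.074 150.62271215512004 483.70682257648525 318.39851209968424
```

Disc centre is about (0.532,-0.068), so 28 mm remain.

```bash
python3 -m inch '[{"slide":[0,0.003,0],"yaw":0},{"slide":[0,0.006,0],"yaw":0},{"slide":[0,0.009,0],"yaw":0},{"slide":[0,0.012,0],"yaw":0},{"slide":[0,0.015,0],"yaw":0},{"slide":[0.001,0.018,0],"yaw":0},{"slide":[0.001,0.021,0],"yaw":0},{"slide":[0.001,0.024,0],"yaw":0},{"slide":[0.001,0.026,0],"yaw":0},{"slide":[0.001,0.028,0],"yaw":0},{"slide":[0.001,0.028,0],"yaw":0},{"slide":[0.001,0.020,0],"yaw":0},{"slide":[0.001,0.005,0],"yaw":0},{"slide":[0.001,-0.015,0.01],"yaw":0},{"slide":[0.001,-0.03,0.03],"yaw":0},{"slide":[0.001,-0.05,0.06],"yaw":0},{"slide":[0.001,-0.06,0.09],"yaw":0},{"slide":[0.001,-0.06,0.12],"yaw":0},{"slide":[0.001,-0.06,0.13],"yaw":0},{"slide":[0.001,-0.06,0.13],"yaw":0}]'
python3 - <<'E'
from workcell import *
import cv2,json,numpy as np
out=[]
for n in("wrist","side"):
    c=camera(n);f=c["frame"][:,:,::-1]
    cv2.imwrite(f"pics/{n}6.png",f)
    json.dump({k:np.array(c[k]).tolist() for k in c if k!="frame"},open(n+"6.json","w"))
    out.append(cv2.resize(f,(480,360)) if n=="wrist" else cv2.resize(f[150:300,210:370],(384,360)))
cv2.imwrite("pics/p6.png",np.hstack(out)[:,:800])
E
```

```text
clock: 8.5
position: [0.5338, -0.1982, 0.2395]
ee_rot: [0.709, 0.705, 0.001, 0.002]
ft_force: [0.1, 0.2, -0.4]
grip_width: 0.328
grasp_force: 0.0
```

View pics/p6.png

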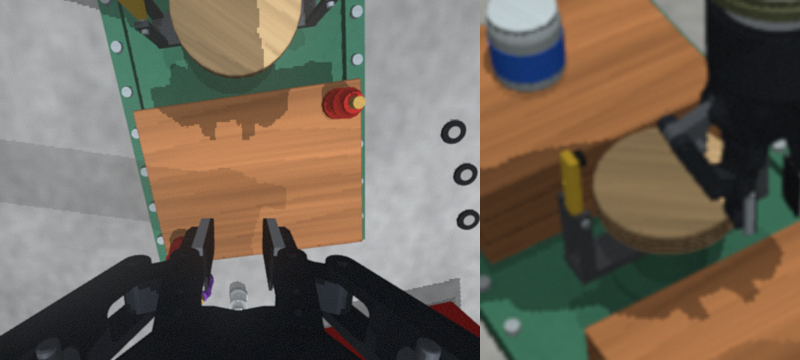

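The disc lies on the neck, with its rim showing just clear of the block and the arms still upright. Next I raise, close the fingers, align yaw with the cover (+0.13) and measure numerically from the old and new images.

```bash
python3 -m inch '[{"slide":[0,0.01,0.03],"yaw":0.05},{"slide":[0,0.02,0.06],"yaw":0.1},{"slide":[0,0.04,0.08],"yaw":0.13},{"slide":[0,0.06,0.09],"yaw":0.13},{"slide":[0,0.07,0.09],"yaw":0.13},{"slide":[0,0.07,0.09],"yaw":0.13},{"slide":[0,0.07,0.09],"yaw":0.13},{"slide":[0,0.07,0.09],"yaw":0.13},{"slide":[0,0.07,0.09],"yaw":0.13}]' 255
python3 - <<'E'
from workcell import *
import cv2,json,numpy as np
c=camera("wrist");f=c["frame"][:,:,::-1].copy();cv2.imwrite("pics/wrist7.png",f)
json.dump({k:np.array(c[k]).tolist() for k in c if k!="frame"},open("wrist7.json","w"))
from h import *
u=proj("wrist7",(.5325,-.04,.112))[0];print("pred disc",u)
h=cv2.cvtColor(f,cv2.COLOR_BGR2HSV);x,y=u.astype(int)
for d in(-30,0,30):print(h[y,x+d],h[min(y+d,479),x])
m=cv2.inRange(h,(12,40,60),(26,150,255))
n,l,s,ce=cv2.connectedComponentsWithStats(cv2.morphologyEx(m,cv2.MORPH_OPEN,np.ones((3,3))))
k=l[y,x];print("disc comp",s[k],ce[k])
cn=max(cv2.findContours((l==k).astype(np.uint8),0,1)[0],key=len)[:,0].astype(float)
P=np.array([onz("wrist7",q,.112)[:2] for q in cn])
from scipy.optimize import least_squares
r=least_squares(lambda v:np.hypot(P[:,0]-v[0],P[:,1]-v[1])-v[2],[.53,-.04,.057],loss="soft_l1",f_scale=.001);print("circle",r.x,np.std(r.fun))
for nm in("scene0","side0","wrist7"):
    h=cv2.cvtColor(cv2.imread(f"pics/{nm}.png"),cv2.COLOR_BGR2HSV)
    m=cv2.inRange(h,(18,170,70),(32,255,255))
    n,l,s,ce=cv2.connectedComponentsWithStats(m)
    for i in range(1,n):
        if s[i,4]>40:print(nm,s[i],ce[i].round(1))
    for sg in(-1,1):
        pv=np.array([.5325,-.04,.122])+sg*.077*np.array([np.cos(.125),np.sin(.125),0])
        for th in(-.3,0,.3):
            d=np.array([-sg*np.sin(th)*np.cos(.125),-sg*np.sin(th)*np.sin(.125),np.cos(th)])
            print(nm,sg,th,proj(nm,np.array([pv,pv+.054*d])).round(1).tolist())
E
```

```text
clock: 9.35
position: [0.5321, -0.1287, 0.3249]
ee_rot: [0.663, 0.749, -0.001, -0.001]
ft_force: [0.3, -0.2, 0.3]
grip_width: 0.003
grasp_force: 0.0
pred disc [330.06354461 126.26491559]
[ 16  91 154] [ 18  90 144]
[ 17  91 145] [ 17  91 145]
[ 18  87 147] [ 18  88 223]
disc comp [  269    62   123   129 12440] [330.06302251 125.9238746 ]
circle [ 0.53276082 -0.04228778  0.05624966] 0.00027889960716893404
scene0 [325 207   7  24 113] [327.3 220.4]
scene0 [363 245  12  26 209] [368.2 256.3]
scene0 -1 -0.3 [[326.6, 231.0], [322.8, 204.5]]
scene0 -1 0 [[326.6, 231.0], [326.5, 206.7]]
scene0 -1 0.3 [[326.6, 231.0], [330.2, 211.2]]
scene0 1 -0.3 [[365.1, 268.7], [370.5, 248.1]]
scene0 1 0 [[365.1, 268.7], [366.0, 242.7]]
scene0 1 0.3 [[365.1, 268.7], [361.4, 239.8]]
side0 [320 178  13  27 163] [326.4 192.2]
side0 [243 212  10  27 192] [247.9 224.9]
side0 -1 -0.3 [[249.1, 236.3], [238.0, 219.2]]
side0 -1 0 [[249.1, 236.3], [246.5, 214.4]]
side0 -1 0.3 [[249.1, 236.3], [255.1, 211.7]]
side0 1 -0.3 [[323.4, 202.3], [331.4, 177.9]]
side0 1 0 [[323.4, 202.3], [324.0, 180.2]]
side0 1 0.3 [[323.4, 202.3], [316.4, 184.6]]
wrist7 [442 111  14  21 160] [450.8 120.8]
wrist7 [413 115  18  18 120] [421.3 124.7]
wrist7 -1 -0.3 [[244.6, 125.9], [209.9, 121.8]]
wrist7 -1 0 [[244.6, 125.9], [230.2, 121.5]]
wrist7 -1 0.3 [[244.6, 125.9], [252.0, 121.7]]
wrist7 1 -0.3 [[416.4, 125.3], [455.7, 121.1]]
wrist7 1 0 [[416.4, 125.3], [435.6, 120.9]]
wrist7 1 0.3 [[416.4, 125.3], [413.4, 121.2]]
```

Disc is at (0.5328,-0.0423) against the neck at (0.5328,-0.0398), so centred. Arm angles: near about 0, far about -0.2. Going to the outside of the near arm.

```bash
python3 -m inch '[{"slide":[-0.025,0.015,0],"yaw":0},{"slide":[-0.05,0.03,0],"yaw":0},{"slide":[-0.08,0.05,0],"yaw":0},{"slide":[-0.1,0.065,0],"yaw":0},{"slide":[-0.11,0.075,-0.02],"yaw":0},{"slide":[-0.11,0.075,-0.04],"yaw":0},{"slide":[-0.11,0.075,-0.06],"yaw":0},{"slide":[-0.11,0.075,-0.08],"yaw":0},{"slide":[-0.11,0.075,-0.1],"yaw":0},{"slide":[-0.11,0.075,-0.115],"yaw":0},{"slide":[-0.11,0.075,-0.13],"yaw":0},{"slide":[-0.11,0.075,-0.14],"yaw":0},{"slide":[-0.11,0.075,-0.148],"yaw":0},{"slide":[-0.11,0.075,-0.15],"yaw":0},{"slide":[-0.11,0.075,-0.15],"yaw":0},{"slide":[-0.11,0.075,-0.15],"yaw":0}]'
python3 - <<'E'
from workcell import *
import cv2,json,numpy as np
from h import *
for n in("side","wrist","scene"):
    c=camera(n);cv2.imwrite(f"pics/{n}8.png",c["frame"][:,:,::-1]);json.dump({k:np.array(c[k]).tolist() for k in c if k!="frame"},open(n+"8.json","w"))
    m=cv2.inRange(cv2.cvtColor(c["frame"],cv2.COLOR_RGB2HSV),(18,170,50),(32,255,255));k,l,s,ce=cv2.connectedComponentsWithStats(m)
    print(n,[(s[i].tolist()) for i in range(1,k) if s[i,4]>30])
E
```

```text
clock: 10.73
position: [0.4229, -0.0523, 0.1769]
ee_rot: [0.662, 0.75, 0.0, 0.0]
ft_force: [0.2, 0.3, 0.5]
grip_width: 0.001
grasp_force: 0.0
side [[321, 178, 12, 27, 162], [244, 212, 9, 27, 187]]
wrist [[369, 267, 39, 73, 1473]]
scene [[325, 207, 7, 24, 121], [363, 244, 13, 27, 200]]
```

Arm undisturbed and the start pose is as wanted. Swinging.

```bash
python3 -m inch '[{"slide":[0.008,0,0],"yaw":0},{"slide":[0.012,0,0],"yaw":0},{"slide":[0.016,0,0],"yaw":0},{"slide":[0.02,0.001,0],"yaw":0},{"slide":[0.027,0.002,0],"yaw":0},{"slide":[0.033,0.003,-0.001],"yaw":0},{"slide":[0.038,0.003,-0.003],"yaw":0},{"slide":[0.043,0.004,-0.006],"yaw":0},{"slide":[0.048,0.005,-0.009],"yaw":0},{"slide":[0.052,0.005,-0.013],"yaw":0},{"slide":[0.056,0.006,-0.017],"yaw":0},{"slide":[0.059,0.006,-0.021],"yaw":0},{"slide":[0.061,0.006,-0.025],"yaw":0},{"slide":[0.063,0.007,-0.029],"yaw":0},{"slide":[0.064,0.007,-0.033],"yaw":0},{"slide":[0.065,0.007,-0.036],"yaw":0},{"slide":[0.065,0.007,-0.038],"yaw":0},{"slide":[0.065,0.007,-0.038],"yaw":0}]'
python3 - <<'E'
from workcell import *
import cv2,json,numpy as np
from h import *
for n in("side","wrist","scene"):
    c=camera(n);cv2.imwrite(f"pics/{n}9.png",c["frame"][:,:,::-1]);json.dump({k:np.array(c[k]).tolist() for k in c if k!="frame"},open(n+"9.json","w"))
    m=cv2.inRange(cv2.cvtColor(c["frame"],cv2.COLOR_RGB2HSV),(18,170,50),(32,255,255));k,l,s,ce=cv2.connectedComponentsWithStats(m)
    print(n,[(s[i].tolist()) for i in range(1,k) if s[i,4]>20])
    pv=np.array([.456,-.0496,.122]);
    for th in (1.2,1.4,1.57):print(th,proj(n+"9",np.array([pv,pv+.054*np.array([np.sin(th)*.992,np.sin(th)*.125,np.cos(th)])])).round().tolist())
E
```

```text
clock: 12.38
position: [0.4872, -0.0451, 0.1378]
ee_rot: [0.662, 0.75, -0.0, -0.0]
ft_force: [0.0, -0.4, -0.2]
grip_width: -0.008
grasp_force: 0.0
side [[321, 178, 12, 27, 161], [248, 222, 30, 17, 181]]
1.2 [[249.0, 236.0], [274.0, 217.0]]
1.4 [[249.0, 236.0], [275.0, 221.0]]
1.57 [[249.0, 236.0], [276.0, 224.0]]
wrist [[243, 289, 58, 36, 651], [335, 289, 32, 36, 327], [577, 292, 63, 59, 2282]]
1.2 [[249.0, 305.0], [364.0, 326.0]]
1.4 [[249.0, 305.0], [368.0, 314.0]]
1.57 [[249.0, 305.0], [367.0, 305.0]]
scene [[332, 238, 11, 7, 53], [363, 244, 13, 27, 208]]
1.2 [[327.0, 231.0], [338.0, 234.0]]
1.4 [[327.0, 231.0], [339.0, 239.0]]
1.57 [[327.0, 231.0], [339.0, 243.0]]
```

The near arm is almost level. I press down gently until the force rises.

```bash
for i in 1 2; do python3 -m inch '[{"slide":[0,0,-0.001],"yaw":0},{"slide":[0,0,-0.001],"yaw":0},{"slide":[0,0,-0.001],"yaw":0}]' | egrep 'posi|ft_'; done
```

```text
position: [0.4874, -0.0452, 0.1373]
ft_force: [-0.9, -0.3, -1.0]
position: [0.4876, -0.0453, 0.1371]
ft_force: [-4.7, -0.5, 10.3]
```

The force rises to 10 N with the tip at z 0.126, so the pad bears on the blank. Up, over, and down outside the far arm.

```bash
python3 -m inch '[{"slide":[0,0,0.01],"yaw":0},{"slide":[0,0,0.04],"yaw":0},{"slide":[0,0,0.08],"yaw":0},{"slide":[0.01,0,0.11],"yaw":0},{"slide":[0.04,0.005,0.11],"yaw":0},{"slide":[0.08,0.01,0.11],"yaw":0},{"slide":[0.12,0.015,0.11],"yaw":0},{"slide":[0.15,0.02,0.11],"yaw":0},{"slide":[0.165,0.021,0.11],"yaw":0},{"slide":[0.165,0.021,0.11],"yaw":0},{"slide":[0.165,0.021,0.1],"yaw":0},{"slide":[0.165,0.021,0.085],"yaw":0},{"slide":[0.165,0.021,0.07],"yaw":0},{"slide":[0.165,0.021,0.058],"yaw":0},{"slide":[0.165,0.021,0.048],"yaw":0},{"slide":[0.165,0.021,0.042],"yaw":0},{"slide":[0.165,0.021,0.04],"yaw":0},{"slide":[0.165,0.021,0.04],"yaw":0},{"slide":[0.165,0.021,0.04],"yaw":0}]'
python3 - <<'E'
from workcell import *
import cv2,json,numpy as np
from h import *
for n in("side","wrist","scene"):
    c=camera(n);cv2.imwrite(f"pics/{n}10.png",c["frame"][:,:,::-1]);json.dump({k:np.array(c[k]).tolist() for k in c if k!="frame"},open(n+"10.json","w"))
    m=cv2.inRange(cv2.cvtColor(c["frame"],cv2.COLOR_RGB2HSV),(18,170,50),(32,255,255));k,l,s,ce=cv2.connectedComponentsWithStats(m)
    print(n,[(s[i].tolist()) for i in range(1,k) if s[i,4]>20])
E
```

```text
clock: 14.62
position: [0.6528, -0.0242, 0.177]
ee_rot: [0.662, 0.75, 0.0, 0.0]
ft_force: [-0.1, 0.4, -0.5]
grip_width: -0.001
grasp_force: 0.0
side [[321, 178, 12, 27, 161], [248, 222, 30, 17, 247]]
wrist [[0, 264, 59, 27, 249], [231, 265, 11, 7, 23], [231, 285, 21, 52, 704]]
scene [[325, 230, 18, 16, 129], [363, 245, 10, 26, 175]]
```

In position, with neither arm disturbed. Swinging the far arm.

```bash
python3 -m inch '[{"slide":[-0.007,-0.001,0],"yaw":0},{"slide":[-0.012,-0.001,0],"yaw":0},{"slide":[-0.016,-0.002,0],"yaw":0},{"slide":[-0.021,-0.002,0],"yaw":0},{"slide":[-0.026,-0.003,0],"yaw":0},{"slide":[-0.031,-0.004,0],"yaw":0},{"slide":[-0.037,-0.005,0],"yaw":0},{"slide":[-0.043,-0.005,-0.001],"yaw":0},{"slide":[-0.048,-0.006,-0.003],"yaw":0},{"slide":[-0.053,-0.006,-0.006],"yaw":0},{"slide":[-0.058,-0.007,-0.009],"yaw":0},{"slide":[-0.062,-0.007,-0.013],"yaw":0},{"slide":[-0.066,-0.008,-0.018],"yaw":0},{"slide":[-0.069,-0.008,-0.022],"yaw":0},{"slide":[-0.071,-0.009,-0.026],"yaw":0},{"slide":[-0.073,-0.009,-0.03],"yaw":0},{"slide":[-0.074,-0.009,-0.034],"yaw":0},{"slide":[-0.075,-0.009,-0.038],"yaw":0},{"slide":[-0.075,-0.009,-0.038],"yaw":0},{"slide":[-0.075,-0.009,-0.038],"yaw":0}]' | egrep 'posi|ft_'
for i in 1 2; do python3 -m inch '[{"slide":[0,0,-0.001],"yaw":0},{"slide":[0,0,-0.001],"yaw":0},{"slide":[0,0,-0.001],"yaw":0}]' | egrep 'posi|ft_'; done
```

```text
position: [0.5774, -0.0332, 0.1378]
ft_force: [1.2, -0.4, 0.4]
position: [0.5776, -0.0331, 0.1372]
ft_force: [-0.8, 0.6, -0.2]
position: [0.5777, -0.0332, 0.1372]
ft_force: [-3.3, -0.2, 8.3]
```

Contact force is 8 N at the same height, so this pad bears too. I retreat and check.

```bash
python3 -m inch '[{"slide":[0,0,0.01],"yaw":0},{"slide":[0,0,0.04],"yaw":0},{"slide":[0,0,0.08],"yaw":0},{"slide":[0,-0.03,0.12],"yaw":0},{"slide":[0,-0.06,0.15],"yaw":0},{"slide":[-0.02,-0.08,0.18],"yaw":0},{"slide":[-0.04,-0.1,0.2],"yaw":0},{"slide":[-0.04,-0.1,0.2],"yaw":0},{"slide":[-0.04,-0.1,0.2],"yaw":0},{"slide":[-0.04,-0.1,0.2],"yaw":0},{"slide":[-0.04,-0.1,0.2],"yaw":0}]'
python3 - <<'E'
from workcell import *
import cv2,json,numpy as np
from h import *
out=[]
for n in("wrist","side","scene"):
    c=camera(n);f=c["frame"][:,:,::-1].copy();cv2.imwrite(f"pics/{n}11.png",f);json.dump({k:np.array(c[k]).tolist() for k in c if k!="frame"},open(n+"11.json","w"))
    out.append(cv2.resize(f[40:280,170:490],(400,300)) if n=="wrist" else cv2.resize(f[140:365,190:490],(400,300)) if n=="side" else cv2.resize(f[180:330,190:450],(520,300)))
    if n=="wrist":
        h=cv2.cvtColor(f,cv2.COLOR_BGR2HSV);m=cv2.inRange(h,(12,40,60),(26,150,255))
        k,l,s,ce=cv2.connectedComponentsWithStats(cv2.morphologyEx(m,cv2.MORPH_OPEN,np.ones((3,3))))
        u=proj("wrist11",(.5328,-.04,.112))[0].astype(int);cn=max(cv2.findContours((l==l[u[1],u[0]]).astype(np.uint8),0,1)[0],key=len)
        P=np.array([onz("wrist11",q,.112)[:2] for q in cv2.convexHull(cn)[:,0].astype(float)])
        from scipy.optimize import least_squares
        r=least_squares(lambda v:np.hypot(P[:,0]-v[0],P[:,1]-v[1])-v[2],[.53,-.04,.057],loss="soft_l1",f_scale=.001);print("circle",r.x,np.std(r.fun))
top=np.hstack(out[:2]);cv2.imwrite("pics/p11.png",np.vstack([top,cv2.copyMakeBorder(out[2],0,0,0,280,0)]))
E
```

```text
clock: 17.85
position: [0.5376, -0.132, 0.3355]
ee_rot: [0.661, 0.75, -0.0, -0.001]
ft_force: [0.6, -0.2, 0.8]
grip_width: -0.002
grasp_force: 0.0
circle [ 0.53280173 -0.04223783  0.05666464] 0.0018043306456797129
```

View pics/p11.png

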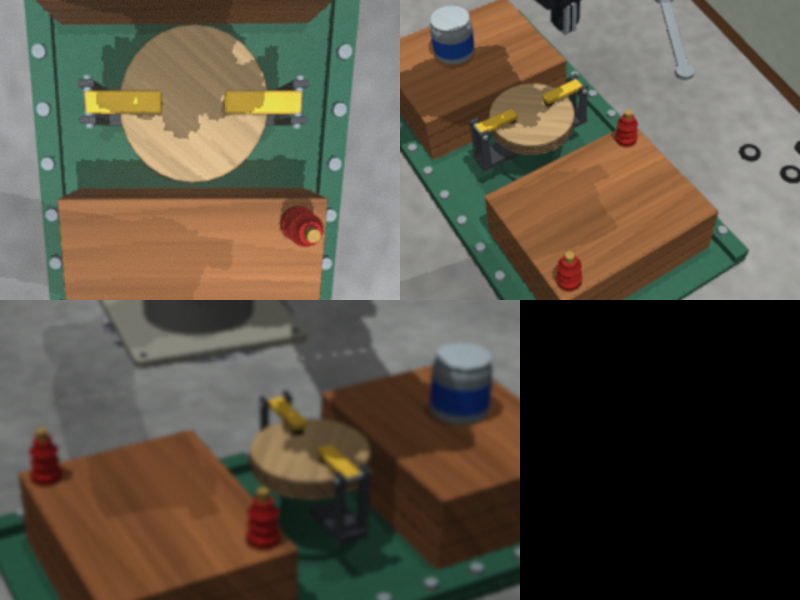

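The blank lies centred on the neck at (0.5328,-0.0422). Both arms are level on it, and the insulators and tin stand unmoved. Handing in.

```bash
python3 -c "
from workcell import *
print(hand_in())"
```

```text
the job is handed in; nothing more can be done
None
```

The job is handed in: the blank lies flat on the neck, about 2.5 mm off centre by the camera, both cam arms are down with their pads on it, and the insulators and tin still stand in place.

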